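# Load the long sample block onto the part-present switch

### The job

Load the longer of the two aluminium T-blocks into the hardness tester's loading nest: pick it up by its rib and set it down gently inside the nest, lying flat on the two support bars with its length along them, so that its end holds the roller lever of the part-present switch down. Let go of it, and leave the shorter block where it is.

Things in the scene. Friction and masses are not known exactly. Their poses are not given: they have to be found in the camera images.
- long_block: The longer aluminium T-block, about 0.4 kg, on the bench: foot 60 mm wide (its x), 110 mm long (y), 18 mm thick; centred on top an upright rib 20 mm wide (x), 50 mm long (y), top 51 mm above the underside. Grip the rib across its width. Both ends alike: it may lie either way round. Origin: centre of the underside, z up.
- short_block: The shorter aluminium T-block, to be left alone, on the bench: same height, section and rib (20 x 50 mm), but its foot is only 60 mm long (y) by 60 mm wide (x). Origin: centre of the underside, z up.
- nest (a point): Seat centre of the fixed nest, between its two steel bars (130 long) at their tops, 26 mm over the bench; seated, the block's origin is here. y along the bars, x across, z up. Cream fences 8 mm above the bars: inner faces at x +-42 mm; end stop at y +67. Black switch housing, 12 mm above the bars, from y -72 outward. White roller of its lever, 12 mm in size, at x 0, y about -35, between the bars.
- switch_lever (a joint): Roller lever's angle, rad: 0 fully up (roller top about 15 mm above the bar tops), growing as it is pressed down; about 0.3 when a block on the bars holds it down, 0.33 at its stop. Its hinge lies in the housing, 84 mm from the nest's centre. The spring lifts the roller with about 1 N, so the block's weight alone holds it down.

How it is judged:
By the outcome, as a careful person would: the job done as asked, in the order asked, and still so for the second after the job is handed in, with the robot touching nothing.
It also fails if it takes over 37 s, if anything falls off the work surface, if the arm or the gripper's body presses on something with over 40 N, if the wrist force passes 120 N, or if a joint passes its speed limit or range.

### The arm

A 7-joint arm with a two-finger parallel gripper is mounted at the origin on the work surface. World frame = base frame: x ahead of the robot, y to its left, z up, the work surface at z = 0. Lengths are in m, angles in rad, forces in N, time in s.
With the tool pointing down it reaches from about 0.4 to 0.9 m from the base axis. Payload 5.6 kg.
Tool frame: the origin (TCP) lies midway between the tips of the shut fingers; the grasp point (between the pads) lies 19 mm behind it; z points along the fingers, y is the line along which they close (so a half turn about z gives the same grasp; the last joint's range is limited). The gripper opens to 92 mm and grips with 3 to 60 N. Pads are 20 mm wide; open, the fingers measure 128 mm over their backs; the gripper's body (75 mm by 189 mm) begins 69 mm behind the grasp point.
Start: joints at [1.236, 0.468, -0.012, 1.603, 0.006, 1.071, -0.056], TCP at [0.187, -0.623, 0.215] pointing down, gripper open.
Joint ranges: [-2.53, 2.53], [-0.31, 2.02], [-1.57, 1.55], [0.28, 2.44], [-1.29, 4.43], [0.15, 1.84], [-2.92, 2.92]. Speed limits (rad/s): [2.57, 2.57, 3.14, 3.14, 3.14, 3.14, 3.14].

### API

Orientations are given as a unit quaternion [x, y, z, w].
In Python, from workcell import read_state, get_image, camera_info, job_done, regions_of, pinpoint gives the robot as it stands. The module is installed in compiled form; this text tells all that it offers.
- The arm moves only by the tool drive_tool, never from a script. Its argument "deltas" is a list of rows, each a list of 2 entries, a list of its own where there are three numbers: the shift along the tool's x, y, z in cm, then the turn, a rotation vector about the tool's x, y, z in rad. In form: [[[x, y, z], [rx, ry, rz]], ...]. A call has 1 to 12 rows; each row shifts and turns the commanded pose from where the row before left it, along the tool's axes as they then stand; what a row does not reach is not made up. A row lasts 1/10 s, in which the tool goes at most 50 mm and 8.59 degrees, less where a joint would pass 70% of its speed; a pose out of reach is approached as far as the arm can. A call with a gripper value outside its range is refused whole. "fingers" is the opening, from 0 (shut) to 1 (fully open), set as the call begins (left out, the last holds). The fingers move at their own pace and stop on an object; "squeeze" is the grip in N (left out, the last holds). Time passes only in rows, so rows that do not move let the fingers close. It gives the time, the measured TCP pose, the force, the opening and the grip force at its end, in the units of the state.
- read_state(): the state, without advancing time (a new reading comes with each control period).
- get_image(name): name is "side" or "top" or "wrist"; returns (picture, depth): 480x640x3 uint8, red, green, blue; 480x640 float32, m along the optical axis (not along the pixel's ray), 0 where there is no reading.
- camera_info(name): a dict with "intrinsics" (3x3 intrinsics, pixels), "eye" and "rotation" of the camera in the world. Camera axes: x right, y down, z forward; pixel columns grow to the right and rows downward; lengths in m; the calibration is good to about 2 mm. A picture is of the moment at which its call begins: read the wrist's pose just before it. camera_info takes no time and is no camera call; for the wrist camera it gives the pose at the moment of the call.
- job_done(): hands the job in; it is judged then, once.
Trained networks look in the newest picture that a camera, given by its name, has taken for a name from the list of things; names that differ only in an ending like _2 or _b are one class to them, and where a whole thing is asked for, a point or a joint stands for the part that bears it (a point fixed in the world has none). Each returns a list of dicts, best first, with "p" (0 to 1); they miss things now and then, are a little off and sometimes report something else, mostly with a low value. They report only what shows in the picture. A call takes as long as a camera call.
- regions_of(camera, name): "region" (480x640 bool, what is visible of it) and "extent" ([centre column, centre row, width, height] in pixels, round what is visible of it).
- pinpoint(camera, name): "location" ([row, column] in pixels: a listed point, or the origin of a listed thing).
The state is a dict: "time_s": time; "q": joint angles; "qvel": joint speeds; "joint_torque": joint torques, N m; "position": TCP position; "orientation": TCP orientation; "force": force on the tool from outside, world axes, zero at the start; "wrist_torque": the same for the moment, N m; "finger_gap": finger opening in m; "finger_force": force on a finger pad.
Only numpy, scipy, OpenCV 4.12 (cv2) and the standard library are available. Lean on these libraries where they do the work, as an engineer would, in place of code of your own. Each camera call takes 0.05 s, during which the arm holds its last target. There are 200 camera calls.

## Working session

There is one attempt and no reset: what is moved stays moved. The work goes in short steps, Python scripts to look and compute and a tool call to move; the robot and the scene stay as the last step left them, time stands still between calls to the robot, and variables do not carry over. Pictures are saved under pics/ and viewed, at most 10 in all, crops included, and the job is handed in when it is done.

Besides the shell and the picture viewer there is one more tool, called after ">>>" by a JSON object that holds its "name" and its "arguments", one argument or row to a line. drive_tool: Moves the arm, as the interface text tells. Its arguments: {"type":"object","properties":{"deltas":{"type":"array","items":{"type":"array"}},"fingers":{"type":"number"},"squeeze":{"type":"number"}},"required":["deltas"]}

```bash
mkdir -p pics; cat > h.py <<'E'
import numpy as np, cv2
from workcell import *
from scipy.spatial.transform import Rotation as R
def world(cam,rc,depth,info=None):
    i=info or camera_info(cam); K=np.array(i["intrinsics"]); r,c=rc[:,0],rc[:,1]
    z=depth[r.astype(int),c.astype(int)]
    p=np.stack([(c-K[0,2])/K[0,0]*z,(r-K[1,2])/K[1,1]*z,z],1)
    return (p@np.array(i["rotation"]).T+np.array(i["eye"]))[z>0]
def save(cam,name):
    p,d=get_image(cam); cv2.imwrite("pics/"+name,p[:,:,::-1]); return p,d
E
python3 - <<'E'
from h import *
s=read_state(); print(s["time_s"],s["position"],s["orientation"],s["force"],s["finger_gap"])
p,d=save("top","t0.png"); print({k:np.round(v,3).tolist() for k,v in camera_info("top").items()})
p2,d2=save("side","s0.png"); 
for n in ["long_block","short_block"]:
    for r in regions_of("top",n)[:3]:
        w=world("top",np.argwhere(r["region"]).astype(float),d)
        foot=w[(w[:,2]>.012)&(w[:,2]<.024)]; rib=w[(w[:,2]>.044)&(w[:,2]<.058)]
        for nm,a in (("foot",foot),("rib",rib)):
            if len(a)>10: print(n,r["p"],np.array(r["extent"]).round(),nm,len(a),a.mean(0).round(4),cv2.minAreaRect(a[:,:2].astype(np.float32)))
for n in ["nest","switch_lever","long_block","short_block"]:
    for r in pinpoint("top",n)[:3]:
        print(n,r["p"],r["location"],world("top",np.array([r["location"]],float),d))
E
```

```text
0.0 [ 0.18674178 -0.62200558  0.21366438] [ 9.89383579e-01  1.45325120e-01 -1.97062922e-04 -8.38836882e-04] [-0.29239304 -0.06854307  0.17396611] 0.09197004881269517
{'intrinsics': [[580.833, 0.0, 323.219], [0.0, 580.833, 235.657], [0.0, 0.0, 1.0]], 'eye': [0.436, -0.036, 0.972], 'rotation': [0.716, -0.695, 0.053, -0.038]}Traceback (most recent call last):
  File "<stdin>", line 7, in <module>
  File "h.py", line 8, in world
    return (p@np.array(i["rotation"]).T+np.array(i["eye"]))[z>0]
            ~^~~~~~~~~~~~~~~~~~~~~~~~~~
ValueError: matmul: Input operand 1 has a mismatch in its core dimension 0, with gufunc signature (n?,k),(k,m?)->(n?,m?) (size 4 is different from 3)
```

View pics/t0.png

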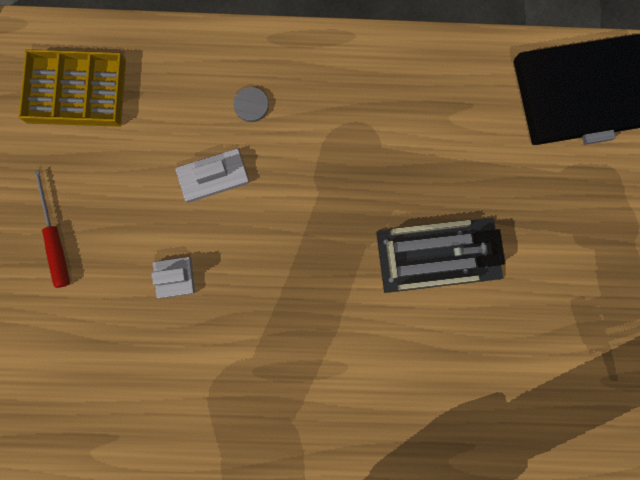

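The top view shows the long block near (212,175) px, the short one near (173,277), and the nest near (438,255) with its end stop on the left and the switch housing on the right. The camera rotation is given as a quaternion, so I'll fix the helper.

```bash
sed -i 's/np.array(i\["rotation"\]).T/R.from_quat(i["rotation"]).as_matrix().T/' h.py
python3 - <<'E'
from h import *
p,d=get_image("top")
for n in ["long_block","short_block"]:
    for r in regions_of("top",n)[:3]:
        w=world("top",np.argwhere(r["region"]).astype(float),d)
        foot=w[(w[:,2]>.010)&(w[:,2]<.026)]; rib=w[(w[:,2]>.043)&(w[:,2]<.059)]
        print(n,r["p"],np.array(r["extent"]).round(),np.percentile(w[:,2],[5,50,95]).round(3))
        for nm,a in (("foot",foot),("rib",rib),("all",w)):
            if len(a)>10: print("  ",nm,len(a),a.mean(0).round(4),cv2.minAreaRect(a[:,:2].astype(np.float32)))
for n in ["nest","switch_lever","long_block","short_block"]:
    for r in pinpoint("top",n)[:3]:
        print(n,r["p"],np.round(r["location"]),world("top",np.array([r["location"]],float),d).round(4))
# nest: fences cream & bars by height
w=world("top",np.array([[r,c] for r in range(205,305) for c in range(365,515)],float),d)
rgb=p[205:305,365:515].reshape(-1,3).astype(int)
cream=(rgb[:,0]>140)&(rgb[:,0]-rgb[:,2]>20)&(w[:,2]>.024)&(w[:,2]<.045)
bars=(abs(rgb[:,0]-rgb[:,2])<15)&(rgb[:,0]>90)&(w[:,2]>.018)&(w[:,2]<.034)
for nm,m in (("cream",cream),("bars",bars)):
    a=w[m]; print(nm,len(a),a.mean(0).round(4),np.percentile(a[:,2],[5,50,95]).round(4),cv2.minAreaRect(a[:,:2].astype(np.float32)))
E
```

```text
long_block 0.73 [212. 177.  75.  53.] [0.008 0.019 0.052]
   foot 1861 [0.6552 0.1344 0.0181] ((0.6579232215881348, 0.13591381907463074), (0.06160956248641014, 0.11030201613903046), 19.613780975341797)
   rib 409 [0.6572 0.1353 0.0507] ((0.6583060026168823, 0.13590455055236816), (0.0222134068608284, 0.05014448240399361), 21.42515754699707)
   all 2510 [0.6544 0.1344 0.0231] ((0.6590726375579834, 0.13754640519618988), (0.06677814573049545, 0.11518479138612747), 18.397994995117188)
short_block 0.71 [172. 277.  42.  40.] [0.014 0.019 0.053]
   foot 941 [0.4835 0.1869 0.0182] ((0.4844319522380829, 0.1899225264787674), (0.05999106168746948, 0.06049787625670433), 9.66646957397461)
   rib 423 [0.4843 0.1893 0.051 ] ((0.4844111204147339, 0.19044966995716095), (0.020053433254361153, 0.05130637437105179), 9.519073486328125)
   all 1463 [0.4839 0.1868 0.0279] ((0.485842227935791, 0.19290143251419067), (0.06377191841602325, 0.06614618748426437), 9.666468620300293)
short_block 0.29 [213. 178.  75.  54.] [0.005 0.019 0.052]
   foot 1860 [0.6552 0.1345 0.0181] ((0.6579232215881348, 0.13591381907463074), (0.06160956248641014, 0.11030201613903046), 19.613780975341797)
   rib 409 [0.6572 0.1353 0.0507] ((0.6583060026168823, 0.13590455055236816), (0.0222134068608284, 0.05014448240399361), 21.42515754699707)
   all 2537 [0.6544 0.1344 0.0229] ((0.6597415804862976, 0.1382867991924286), (0.06867609918117523, 0.11417949199676514), 19.441329956054688)
nest 0.58 [254. 434.] [[ 0.5364 -0.2398  0.0092]]Traceback (most recent call last):
  File "<stdin>", line 11, in <module>
ValueError: it knows: long_block, nest, short_block
```

```bash
python3 - <<'E'
from h import *
p,d=get_image("top")
i=camera_info("top")
r=pinpoint("top","nest")[0]["location"]
K=i["intrinsics"];v=R.from_quat(i["rotation"]).apply([(r[1]-K[0][2])/K[0][0],(r[0]-K[1][2])/K[1][1],1])
e=np.array(i["eye"]); print("nest pin",r,e+v*(.026-e[2])/v[2])
w=world("top",np.array([[r,c] for r in range(205,305) for c in range(365,515)],float),np.where(d>0,d,2))
rgb=p[205:305,365:515].reshape(-1,3).astype(int)
cream=(rgb[:,0]>110)&(rgb[:,0]-rgb[:,2]>15)&(w[:,2]>.026)&(w[:,2]<.045)
bars=(abs(rgb[:,0]-rgb[:,2])<25)&(rgb[:,0]>70)&(w[:,2]>.018)&(w[:,2]<.032)
vis=np.zeros((100,150,3),np.uint8)
vis[cream.reshape(100,150)]=(0,255,255); vis[bars.reshape(100,150)]=(255,255,255)
cr=p[205:305,365:515][:,:,::-1]
cv2.imwrite("pics/n.png",cv2.resize(np.vstack([cr,vis]),None,fx=3,fy=3,interpolation=0)[:600])
for nm,m in (("cream",cream),("bars",bars)):
    n,l,st,c=cv2.connectedComponentsWithStats(m.reshape(100,150).astype(np.uint8))
    for k in range(1,n):
        if st[k,4]>25:
            a=w[l.ravel()==k]; print(nm,len(a),c[k].round(),a.mean(0).round(4),np.percentile(a[:,2],[5,50,95]).round(4),cv2.minAreaRect(a[:,:2].astype(np.float32)))
E
```

```text
nest pin [254.0, 432.9] [ 0.53373446 -0.23426901  0.026     ]
cream 371 [65. 21.] [ 0.5782 -0.228   0.0335] [0.0305 0.0337 0.0365] ((0.5784364342689514, -0.22997193038463593), (0.00807960331439972, 0.12882623076438904), 8.238563537597656)
cream 189 [27. 54.] [ 0.5225 -0.1662  0.0335] [0.0289 0.0336 0.0365] ((0.5229024291038513, -0.1664118766784668), (0.05906229838728905, 0.008050462231040001), 7.931137561798096)
cream 359 [74. 77.] [ 0.4875 -0.2425  0.0337] [0.0309 0.0338 0.0363] ((0.48762592673301697, -0.24336758255958557), (0.007370115257799625, 0.12898533046245575), 8.282210350036621)
bars 729 [68. 38.] [ 0.5528 -0.2346  0.0256] [0.0226 0.0256 0.0285] ((0.5529798269271851, -0.23394116759300232), (0.01597040705382824, 0.12917794287204742), 8.345941543579102)
bars 129 [111.  44.] [ 0.5439 -0.3057  0.0261] [0.021  0.0257 0.0312] ((0.5421100854873657, -0.3032926619052887), (0.015120115131139755, 0.03972397372126579), 19.336769104003906)
bars 739 [72. 62.] [ 0.5133 -0.2404  0.0258] [0.0229 0.0259 0.0287] ((0.5134052038192749, -0.2400996834039688), (0.015658412128686905, 0.1301381140947342), 8.17176628112793)
```

View pics/n.png

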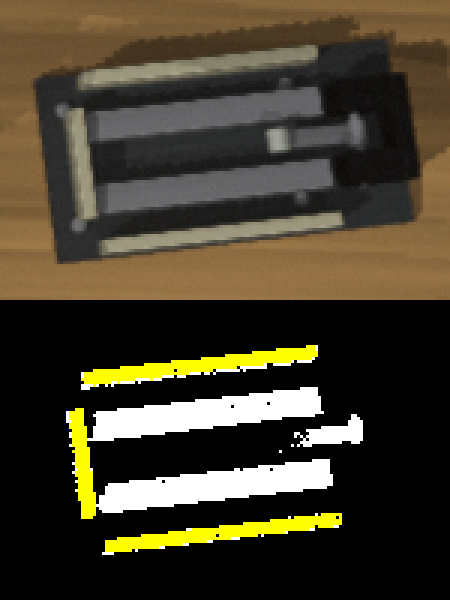

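The crop shows the nest's bars, fences and end stop on the left, with the roller at about (277,140) px of the crop. The bar and fence fits agree on the nest being at (0.533,-0.237) with yaw 8.25°. The long block is at (0.658,0.136) with yaw ≈19.9°. Next I'll plan the approach arc.

```bash
cat >> h.py <<'E'
def to(x,y,z,yaw,n=24):
    """deltas to put TCP at xyz, pointing down, tool y at yaw (deg, mod 180)."""
    s=read_state(); M=R.from_quat(s["orientation"]); p=s["position"]
    best=None
    for a in (yaw,yaw+180):
        a=np.radians(a); ty=np.array([np.cos(a),np.sin(a),0]); tz=np.array([0,0,-1.]); 
        T=R.from_matrix(np.stack([np.cross(ty,tz),ty,tz],1)); rv=(M.inv()*T).as_rotvec()
        if best is None or np.linalg.norm(rv)<np.linalg.norm(best): best=rv
    d=np.array([x,y,z])-p; rv=best
    print("t",s["time_s"],"pos",p.round(4),"F",s["force"].round(1),"q",s["q"].round(2),"gap",round(s["finger_gap"],4),"fz",s["finger_force"])
    print("straight cm",(M.inv().apply(d)*100).round(2),"rv",rv.round(4))
    A=sum((M*R.from_rotvec(rv*k/n)).as_matrix() for k in range(n))
    print(f"per-row x{n}: shift cm",(np.linalg.solve(A,d)*100).round(3),"turn",(rv/n).round(4))
E
python3 - <<'E'
from h import *
to(.658,.136,.16,19.8,24)
to(.658,.136,.16,19.8+180,24)
E
```

```text
t 0.45 pos [ 0.1869 -0.6225  0.2145] F [ 0.1 -0.5  0.3] q [ 1.24  0.47 -0.01  1.6   0.01  1.07 -0.06] gap 0.0918 fz 0.0
straight cm [ 66.93 -59.1    5.45] rv [-0.0000e+00  1.0000e-04  1.5169e+00]
per-row x24: shift cm [ 0.493 -4.072  0.227] turn [-0.      0.      0.0632]
t 0.45 pos [ 0.1869 -0.6225  0.2145] F [ 0.1 -0.5  0.3] q [ 1.24  0.47 -0.01  1.6   0.01  1.07 -0.06] gap 0.0918 fz 0.0
straight cm [ 66.93 -59.1    5.45] rv [-0.0000e+00  1.0000e-04  1.5169e+00]
per-row x24: shift cm [ 0.493 -4.072  0.227] turn [-0.      0.      0.0632]
```

>>> {"name": "drive_tool", "arguments": {
  "deltas": [
    [[4.16,0.23,0.23],[0,0,-0.0677]],
    [[4.16,0.23,0.23],[0,0,-0.0677]],
    [[4.16,0.23,0.23],[0,0,-0.0677]],
    [[4.16,0.23,0.23],[0,0,-0.0677]],
    [[4.16,0.23,0.23],[0,0,-0.0677]],
    [[4.16,0.23,0.23],[0,0,-0.0677]],
    [[4.16,0.23,0.23],[0,0,-0.0677]],
    [[4.16,0.23,0.23],[0,0,-0.0677]],
    [[4.16,0.23,0.23],[0,0,-0.0677]],
    [[4.16,0.23,0.23],[0,0,-0.0677]],
    [[4.16,0.23,0.23],[0,0,-0.0677]],
    [[4.16,0.23,0.23],[0,0,-0.0677]]
  ],
  "fingers": 1
}}

```text
time_s: 1.65
position: [0.587, -0.3432, 0.1869]
orientation: [0.851, 0.525, 0.0, 0.0]
force: [1.4, -0.4, 0.2]
finger_gap: 0.0918
finger_force: 0.0
```

>>> {"name": "drive_tool", "arguments": {
  "deltas": [
    [[4.16,0.23,0.23],[0,0,-0.0677]],
    [[4.16,0.23,0.23],[0,0,-0.0677]],
    [[4.16,0.23,0.23],[0,0,-0.0677]],
    [[4.16,0.23,0.23],[0,0,-0.0677]],
    [[4.16,0.23,0.23],[0,0,-0.0677]],
    [[4.16,0.23,0.23],[0,0,-0.0677]],
    [[4.16,0.23,0.23],[0,0,-0.0677]],
    [[4.16,0.23,0.23],[0,0,-0.0677]],
    [[4.16,0.23,0.23],[0,0,-0.0677]],
    [[4.16,0.23,0.23],[0,0,-0.0677]],
    [[4.16,0.23,0.23],[0,0,-0.0677]],
    [[4.16,0.23,0.23],[0,0,-0.0677]]
  ]
}}

```text
time_s: 2.85
position: [0.6584, 0.1381, 0.1593]
orientation: [0.574, 0.819, 0.0, 0.0]
force: [0.3, 0.9, -0.8]
finger_gap: 0.092
finger_force: 0.0
```

>>> {"name": "drive_tool", "arguments": {
  "deltas": [
    [[0,0,0],[0,0,0]],
    [[0,0,0],[0,0,0]]
  ]
}}

```text
time_s: 3.05
position: [0.6581, 0.138, 0.1593]
orientation: [0.574, 0.819, -0.0, -0.0]
force: [-0.1, -0.6, 0.5]
finger_gap: 0.0918
finger_force: 0.0
```

```bash
python3 - <<'E'
from h import *
to(.658,.136,.023,19.8)
i=camera_info("wrist"); p,d=save("wrist","w1.png")
for r in regions_of("wrist","long_block")[:2]:
    w=world("wrist",np.argwhere(r["region"]).astype(float),d,i)
    print(r["p"],len(w))
    for lo,hi in ((.010,.026),(.043,.059)):
        a=w[(w[:,2]>lo)&(w[:,2]<hi)]
        if len(a)>10: print(len(a),np.median(a[:,2]),cv2.minAreaRect(a[:,:2].astype(np.float32)))
E
```

```text
t 3.05 pos [0.6581 0.138  0.1593] F [-0.1 -0.6  0.5] q [ 0.1   0.63 -0.52  1.56  0.34  1.04 -0.16] gap 0.0918 fz 0.0
straight cm [-0.18 -0.07 13.63] rv [-0.0002 -0.      0.0024]
per-row x24: shift cm [-0.008 -0.003  0.568] turn [-0.     -0.      0.0001]
0.82 10709
8579 0.019339153863425773 ((0.6568427085876465, 0.13966500759124756), (0.059833548963069916, 0.10942567139863968), 20.109540939331055)
2027 0.05228225013051596 ((0.6568297147750854, 0.13967269659042358), (0.019886260852217674, 0.04968145489692688), 20.324567794799805)
```

View pics/w1.png

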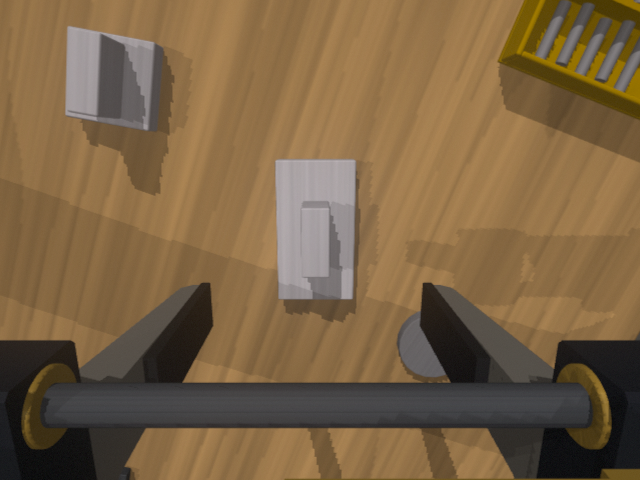

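The wrist view shows the long block centred between the fingers at (315,230) px. The disc at (430,345) is clear of the finger path. The two measurements agree to about 4 mm along the rib, so I'll go straight down.

>>> {"name": "drive_tool", "arguments": {
  "deltas": [
    [[0,-0.05,1.5],[0,0,-0.005]],
    [[0,0,2],[0,0,0]],
    [[0,0,2],[0,0,0]],
    [[0,0,2],[0,0,0]],
    [[0,0,1.7],[0,0,0]],
    [[0,0,1.5],[0,0,0]],
    [[0,0,1.2],[0,0,0]],
    [[0,0,0.8],[0,0,0]],
    [[0,0,0.6],[0,0,0]],
    [[0,0,0.3],[0,0,0]],
    [[0,0,0],[0,0,0]]
  ]
}}

```text
time_s: 4.25
position: [0.6581, 0.1366, 0.0234]
orientation: [0.573, 0.82, 0.0, 0.0]
force: [0.4, -0.7, 0.2]
finger_gap: 0.092
finger_force: 0.0
```

>>> {"name": "drive_tool", "arguments": {
  "deltas": [
    [[0,0,0],[0,0,0]],
    [[0,0,0],[0,0,0]],
    [[0,0,0],[0,0,0]],
    [[0,0,0],[0,0,0]],
    [[0,0,0],[0,0,0]],
    [[0,0,0],[0,0,0]],
    [[0,0,0],[0,0,0]],
    [[0,0,0],[0,0,0]],
    [[0,0,0],[0,0,0]],
    [[0,0,0],[0,0,0]]
  ],
  "fingers": 0,
  "squeeze": 30
}}

```text
time_s: 5.25
position: [0.6581, 0.1365, 0.0233]
orientation: [0.573, 0.82, 0.0, 0.0]
force: [0.5, 0.6, -0.1]
finger_gap: 0.0198
finger_force: 30.0
```

>>> {"name": "drive_tool", "arguments": {
  "deltas": [
    [[0,0,-0.5],[0,0,0]],
    [[0,0,-1],[0,0,0]],
    [[0,0,-1.5],[0,0,0]],
    [[0,0,-2],[0,0,0]],
    [[0,0,-2],[0,0,0]],
    [[0,0,-1.5],[0,0,0]],
    [[0,0,-1],[0,0,0]],
    [[0,0,-0.5],[0,0,0]],
    [[0,0,0],[0,0,0]]
  ]
}}

```text
time_s: 6.15
position: [0.6581, 0.1365, 0.1239]
orientation: [0.573, 0.82, 0.0, 0.0]
force: [0.5, 0.4, -5.2]
finger_gap: 0.0196
finger_force: 30.0
```

```bash
python3 - <<'E'
from h import *
to(.5332,-.2369,.123,8.25,20)
s=read_state();M=R.from_quat(s["orientation"])
i=camera_info("wrist"); p,d=save("wrist","w2.png")
for r in regions_of("wrist","long_block")[:1]:
    w=world("wrist",np.argwhere(r["region"]).astype(float),d,i)
    t=M.inv().apply(w-s["position"])*1000   # tool frame, mm
    print(r["p"],len(t),np.percentile(t[:,2],[2,25,50,75,98]).round(1),np.percentile(t[:,0],[1,99]).round(1),np.percentile(t[:,1],[1,99]).round(1))
    a=t[(t[:,2]>-4)&(t[:,2]<12)]; print(len(a),cv2.minAreaRect(a[:,:2].astype(np.float32)), np.linalg.lstsq(np.c_[a[:,:2],np.ones(len(a))],a[:,2],rcond=None)[0].round(4))
E
```

```text
t 6.15 pos [0.6581 0.1365 0.1239] F [ 0.5  0.4 -5.2] q [ 0.09  0.66 -0.5   1.59  0.36  0.98 -0.18] gap 0.0196 fz 29.998407661914825
straight cm [-30.77 -24.56   0.08] rv [7.000e-04 2.000e-04 2.067e-01]
per-row x20: shift cm [-1.654 -1.073  0.005] turn [0.     0.     0.0103]
0.83 21230 [-29.8 -28.3   3.6   4.3   6. ] [-17.9  57.9] [-29.2  28.9]
13966 ((8.908313751220703, -0.18102645874023438), (60.2933235168457, 98.21243286132812), 89.9916000366211) [7.3000e-03 1.4000e-03 3.7639e+00]
```

View pics/w2.png

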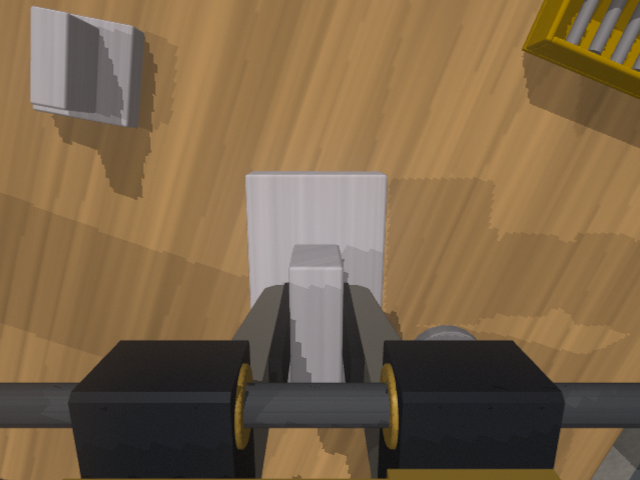

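The block is held level, with its far foot edge at tool x +58 mm, so its centre is about +1.5 to 3 mm along the tool x. Now moving it above the nest.

>>> {"name": "drive_tool", "arguments": {
  "deltas": [
    [[-0.8,-0.5,0],[0,0,0.005]],
    [[-1.65,-1.07,0],[0,0,0.01]],
    [[-1.65,-1.07,0],[0,0,0.01]],
    [[-1.65,-1.07,0],[0,0,0.01]],
    [[-1.65,-1.07,0],[0,0,0.01]],
    [[-1.65,-1.07,0],[0,0,0.01]],
    [[-1.65,-1.07,0],[0,0,0.01]],
    [[-1.65,-1.07,0],[0,0,0.01]],
    [[-1.65,-1.07,0],[0,0,0.01]],
    [[-1.65,-1.07,0],[0,0,0.01]],
    [[-1.65,-1.07,0],[0,0,0.01]],
    [[-1.65,-1.07,0],[0,0,0.01]]
  ]
}}

```text
time_s: 7.45
position: [0.595, -0.0839, 0.1233]
orientation: [0.62, 0.784, -0.001, 0.0]
force: [0.0, 0.4, -5.0]
finger_gap: 0.0195
finger_force: 30.0
```

>>> {"name": "drive_tool", "arguments": {
  "deltas": [
    [[-1.65,-1.07,0],[0,0,0.01]],
    [[-1.65,-1.07,0],[0,0,0.01]],
    [[-1.65,-1.07,0],[0,0,0.01]],
    [[-1.65,-1.07,0],[0,0,0.01]],
    [[-1.65,-1.07,0],[0,0,0.01]],
    [[-1.65,-1.07,0],[0,0,0.01]],
    [[-1.65,-1.07,0],[0,0,0.01]],
    [[-0.8,-0.6,0],[0,0,0.01]],
    [[-0.5,0,0],[0,0,0.007]],
    [[0,0,0],[0,0,0]],
    [[0,0,0],[0,0,0]]
  ]
}}

```text
time_s: 8.55
position: [0.5432, -0.2218, 0.1235]
orientation: [0.652, 0.758, 0.0, -0.0]
force: [0.6, 1.2, -5.0]
finger_gap: 0.0199
finger_force: 30.0
```

```bash
python3 - <<'E'
from h import *
to(.5334,-.2384,.049,8.25,20)
s=read_state();M=R.from_quat(s["orientation"])
i=camera_info("wrist"); p,d=save("wrist","w3.png"); save("side","s3.png")
rr,cc=np.mgrid[0:480,0:640]
w=world("wrist",np.c_[rr.ravel(),cc.ravel()].astype(float),np.where(d>0,d,3),i)
rgb=p.reshape(-1,3).astype(int)
m=(rgb[:,0]>100)&(rgb[:,0]-rgb[:,2]>12)&(w[:,2]>.029)&(w[:,2]<.042)
n,l,st,c=cv2.connectedComponentsWithStats(m.reshape(480,640).astype(np.uint8))
for k in range(1,n):
    if st[k,4]>150:
        a=w[l.ravel()==k]; print(st[k,4],c[k].round(),np.median(a[:,2]).round(4),cv2.minAreaRect(a[:,:2].astype(np.float32)))
E
```

```text
t 8.55 pos [ 0.5432 -0.2218  0.1235] F [ 0.6  1.2 -5. ] q [ 0.67  0.52 -0.45  1.81  0.28  0.87  0.24] gap 0.0199 fz 29.998515844345093
straight cm [-1.5  -1.22  7.44] rv [ 0.0006 -0.0006  0.0057]
per-row x20: shift cm [-0.075 -0.061  0.372] turn [ 0.     -0.      0.0003]
1322 [298. 157.] 0.0353 ((0.5222334265708923, -0.1639089435338974), (0.05969486013054848, 0.007827656343579292), 8.416440963745117)
2040 [227. 250.] 0.0354 ((0.4862509071826935, -0.23416867852210999), (0.008326810784637928, 0.11645739525556564), 8.423577308654785)
```

View pics/w3.png

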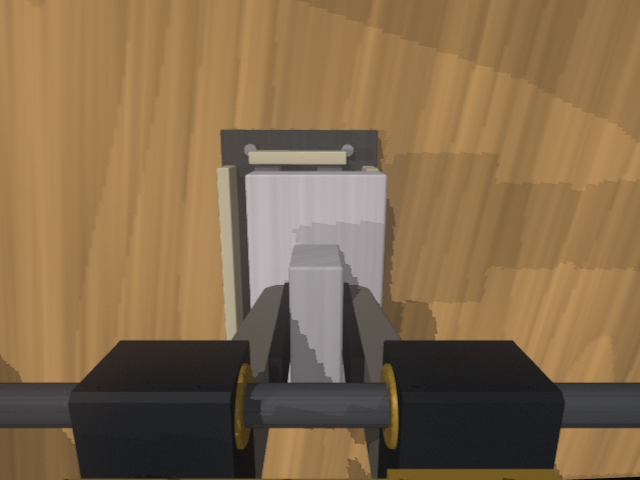

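View pics/s3.png

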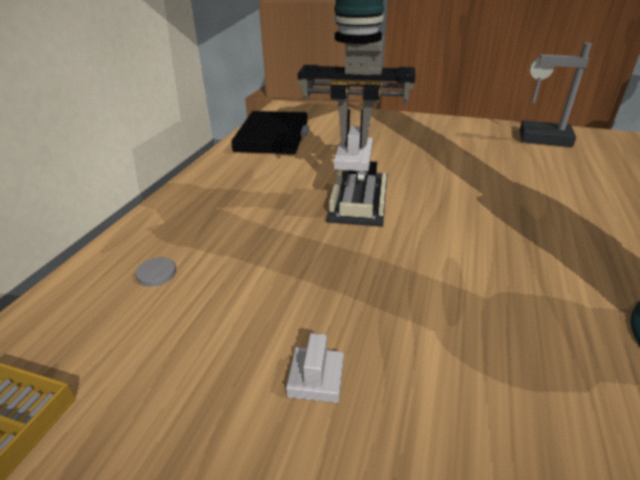

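The wrist view shows the end stop at (298,157) px and the left fence at (227,250), with the block not yet centred. The side view confirms the block is over the nest and the short block is untouched. Wrist-frame and top-frame estimates agree on TCP target (0.533,-0.237), seated at z ≈ 0.0493.

>>> {"name": "drive_tool", "arguments": {
  "deltas": [
    [[-0.6,-0.6,0],[0,0,0.006]],
    [[-0.76,-0.65,0],[0,0,0]],
    [[0,0,1],[0,0,0]],
    [[0,0,1.5],[0,0,0]],
    [[0,0,1.5],[0,0,0]],
    [[0,0,1],[0,0,0]],
    [[0,0,0.5],[0,0,0]],
    [[0,0,0],[0,0,0]],
    [[0,0,0],[0,0,0]]
  ]
}}

```text
time_s: 9.55
position: [0.5328, -0.2379, 0.0685]
orientation: [0.655, 0.756, 0.0, 0.0]
force: [0.4, 0.0, -5.6]
finger_gap: 0.0195
finger_force: 30.0
```

```bash
python3 - <<'E'
from h import *
to(.533,-.237,.0493,8.3)
E
```

```text
t 9.55 pos [ 0.5328 -0.2379  0.0685] F [ 0.4  0.  -5.6] q [ 0.68  0.59 -0.41  1.85  0.32  0.77  0.24] gap 0.0195 fz 29.998435378074646
straight cm [0.08 0.03 1.92] rv [ 0.0004  0.0001 -0.0018]
per-row x24: shift cm [0.003 0.001 0.08 ] turn [ 0.      0.     -0.0001]
```

>>> {"name": "drive_tool", "arguments": {
  "deltas": [
    [[0.08,0,0.2],[0,0,0]],
    [[0,0,0.2],[0,0,0]],
    [[0,0,0.2],[0,0,0]],
    [[0,0,0.2],[0,0,0]],
    [[0,0,0.2],[0,0,0]],
    [[0,0,0.2],[0,0,0]],
    [[0,0,0.2],[0,0,0]],
    [[0,0,0.15],[0,0,0]],
    [[0,0,0.1],[0,0,0]],
    [[0,0,0.05],[0,0,0]],
    [[0,0,0],[0,0,0]],
    [[0,0,0],[0,0,0]]
  ]
}}

```text
time_s: 10.75
position: [0.5323, -0.2372, 0.0514]
orientation: [0.655, 0.756, -0.0, -0.0]
force: [0.1, 0.3, -4.0]
finger_gap: 0.0198
finger_force: 30.0
```

>>> {"name": "drive_tool", "arguments": {
  "deltas": [
    [[0,0,0.05],[0,0,0]],
    [[0,0,0.05],[0,0,0]],
    [[0,0,0.04],[0,0,0]],
    [[0,0,0.03],[0,0,0]],
    [[0,0,0],[0,0,0]],
    [[0,0,0],[0,0,0]]
  ]
}}

```text
time_s: 11.35
position: [0.5323, -0.2372, 0.0497]
orientation: [0.655, 0.756, -0.0, 0.0]
force: [0.3, 0.9, -3.8]
finger_gap: 0.0202
finger_force: 30.0
```

>>> {"name": "drive_tool", "arguments": {
  "deltas": [
    [[0,0,0.03],[0,0,0]],
    [[0,0,0.03],[0,0,0]],
    [[0,0,0],[0,0,0]],
    [[0,0,0],[0,0,0]]
  ]
}}

```text
time_s: 11.75
position: [0.5323, -0.2373, 0.0493]
orientation: [0.655, 0.756, -0.0, 0.0]
force: [-0.6, 0.1, -0.3]
finger_gap: 0.0199
finger_force: 30.0
```

The weight has come off the wrist, so the block is on the bars. I'll ease the grip first, then open.

>>> {"name": "drive_tool", "arguments": {
  "deltas": [
    [[0,0,0.02],[0,0,0]],
    [[0,0,0],[0,0,0]],
    [[0,0,0],[0,0,0]]
  ],
  "squeeze": 3
}}

```text
time_s: 12.05
position: [0.5324, -0.2373, 0.0493]
orientation: [0.655, 0.756, -0.0, 0.0]
force: [-3.1, 2.1, 4.7]
finger_gap: 0.0201
finger_force: 3.0
```

>>> {"name": "drive_tool", "arguments": {
  "deltas": [
    [[0,0,0],[0,0,0]],
    [[0,0,0],[0,0,0]],
    [[0,0,0],[0,0,0]],
    [[0,0,0],[0,0,0]],
    [[0,0,0],[0,0,0]],
    [[0,0,0],[0,0,0]],
    [[0,0,0],[0,0,0]],
    [[0,0,0],[0,0,0]]
  ],
  "fingers": 0.7
}}

```text
time_s: 12.85
position: [0.5323, -0.2372, 0.0488]
orientation: [0.655, 0.756, -0.0, -0.0]
force: [0.5, -0.1, 0.0]
finger_gap: 0.0644
finger_force: 0.0
```

>>> {"name": "drive_tool", "arguments": {
  "deltas": [
    [[0,0,-0.5],[0,0,0]],
    [[0,0,-1],[0,0,0]],
    [[0,0,-2],[0,0,0]],
    [[0,0,-2.5],[0,0,0]],
    [[0,0,-3],[0,0,0]],
    [[0,0,-3],[0,0,0]],
    [[0,0,-2],[0,0,0]],
    [[0,0,-1],[0,0,0]],
    [[0,0,0],[0,0,0]],
    [[0,0,0],[0,0,0]]
  ]
}}

```text
time_s: 13.85
position: [0.5318, -0.2372, 0.1983]
orientation: [0.655, 0.756, -0.0, -0.0]
force: [0.2, 0.5, -0.4]
finger_gap: 0.0643
finger_force: 0.0
```

```bash
python3 - <<'E'
from h import *
to(.533,-.237,.2,8.3)
i=camera_info("wrist"); p,d=save("wrist","w4.png"); save("side","s4.png")
for cam in ("wrist","top"):
    if cam=="top": i=camera_info("top"); p,d=get_image("top")
    for r in regions_of(cam,"long_block")[:1]:
        w=world(cam,np.argwhere(r["region"]).astype(float),d,i)
        for lo,hi in ((.036,.052),(.069,.085)):
            a=w[(w[:,2]>lo)&(w[:,2]<hi)]
            if len(a)>10: print(cam,r["p"],len(a),np.median(a[:,2]),cv2.minAreaRect(a[:,:2].astype(np.float32)),np.linalg.lstsq(np.c_[a[:,:2],np.ones(len(a))],a[:,2],rcond=None)[0].round(4))
E
python3 -c "
import cv2;a=cv2.imread('pics/s4.png')[110:240,290:430];cv2.imwrite('pics/s4c.png',cv2.resize(a,None,fx=4,fy=4,interpolation=2))"
```

```text
t 13.85 pos [ 0.5318 -0.2372  0.1983] F [ 0.2  0.5 -0.4] q [ 0.73  0.42 -0.48  1.76  0.22  1.01  0.32] gap 0.0643 fz 0.0
straight cm [-0.    0.13 -0.17] rv [-0.001  -0.0003 -0.0023]
per-row x24: shift cm [-0.     0.005 -0.007] turn [-0.     -0.     -0.0001]
wrist 0.61 8121 0.04534490330672175 ((0.5313183665275574, -0.23422133922576904), (0.06010203808546066, 0.10943227261304855), 8.140414237976074) [-0.0015 -0.      0.0461]
wrist 0.61 1899 0.07828498607686407 ((0.5315078496932983, -0.23406635224819183), (0.019721414893865585, 0.04962931573390961), 7.880335330963135) [-0.0016 -0.0165  0.0751]
top 0.56 1790 0.04381841982514795 ((0.5313056707382202, -0.23265168070793152), (0.05983632057905197, 0.10201144963502884), 8.008833885192871) [-0.0001 -0.0009  0.0437]
top 0.56 426 0.07655681050981666 ((0.5319864749908447, -0.23726917803287506), (0.02007703296840191, 0.050387654453516006), 8.47378921508789) [ 0.041  -0.0047  0.0535]
```

View pics/w4.png

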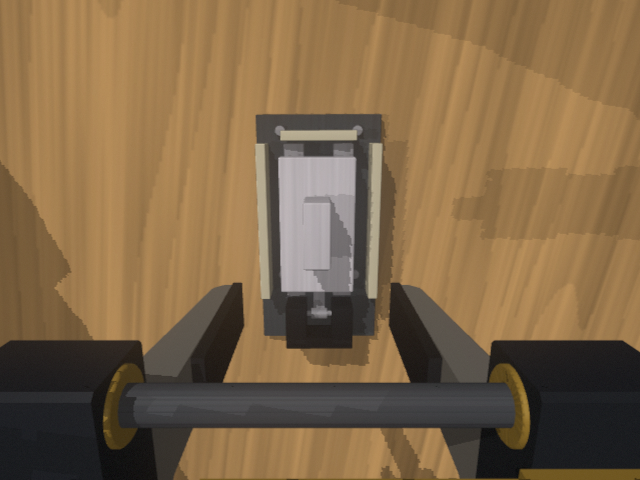

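View pics/s4c.png

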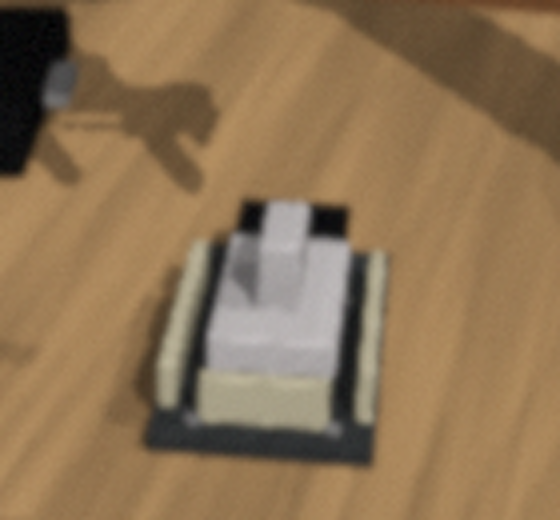

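The wrist view shows the block at (317,225) px, centred between the fences. It is clear of the end stop and the housing, and it covers the roller. Its foot top is level at 44 mm (26+18), so it lies flat with the lever pressed, and the gripper is well clear. Handing in.

```bash
python3 -c "
from workcell import *
print(job_done())"
```

```text
the job is handed in; nothing more can be done
None
```

The long T-block is released and lying flat in the nest with its end over the roller lever; the final images show it level at seated height, so the lever should be held down. The short block was left alone, and I handed the job in at about 14 s.

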